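Pin and press the gear-case panel of a proofing press

ROBOT

A 6-joint arm with a two-finger parallel gripper is mounted at the origin on the work surface. World frame = base frame: x ahead of the robot, y to its left, z up, the work surface at z = 0. Lengths are in m, angles in rad, forces in N, time in s.
With the tool pointing down it reaches from about 0.275 to 1 m from the base axis. Payload 8.4 kg.
Tool frame: the origin (TCP) lies midway between the tips of the shut fingers; the grasp point (between the pads) lies 19 mm behind it; z points along the fingers, x is the direction in which the jaws open and shut, and the axes are right-handed (so a half turn about z gives the same grasp; the last joint's range is limited). The gripper opens to 85 mm and grips with 20 to 120 N. Pads are 22 mm wide; open, the fingers measure 114 mm over their backs; the gripper's body (76 mm by 85 mm) begins 54 mm behind the grasp point. The pads swing forward as they close: fully open they stand 13 mm farther back than shut.
Start: joints at [-0.002, 0.353, 1.633, -0, 1.155, -0.002], TCP at [0.625, -0, 0.231] pointing down, gripper open.
Joint ranges: [-2.63, 2.63], [-0.92, 2.1], [0.06, 2.66], [-1.3, 4.44], [0, 2.69], [-3.02, 3.02]. Speed limits (rad/s): [2.22, 2.22, 2.79, 3.14, 3.14, 3.14].

INTERFACE

Orientations are given as a unit quaternion [w, x, y, z].
In Python, from workcell import get_state, camera, bot, search_frame, trace gives the robot as it stands. The module is installed in compiled form; this text tells all that it offers.
- The arm moves only by the tool drive_tool, never from a script. Its argument "increments" is a list of rows, each a list of 7 numbers: the opening, from 0 (shut) to 1 (fully open), then the shift along the tool's x, y, z in units of 40 mm (1.0 is 40 mm), then the turn, a rotation vector about the tool's x, y, z in units of 6 degrees (1.0 is 6 degrees). A call has 1 to 8 rows; each row shifts and turns the commanded pose from where the row before left it, along the tool's axes as they then stand; what a row does not reach is not made up. A row lasts 1/8 s, in which the tool goes at most 62.5 mm and 10.7 degrees, less where a joint would pass 70% of its speed; a pose out of reach is approached as far as the arm can. A call is refused whole if a number of a shift passes 1 or a number of a turn 1, either way. A call with a gripper value outside its range is refused whole. The fingers move at their own pace and stop on an object; the grip force is fixed at half the most. Time passes only in rows, so rows that do not move let the fingers close. It gives the time, the measured TCP pose, the force and the opening at its end, in the units of the state.
- get_state(): the state, without advancing time (a new reading comes with each control period).
- camera(name): name is "scene" or "side" or "wrist"; returns a dict with "color" (400x640x3 uint8, red, green, blue), "range_z" (400x640 float32, m along the optical axis (not along the pixel's ray), 0 where there is no reading), "fovy" (degrees; the focal length in pixels is half the picture's height over the tangent of half this angle, whatever the lens; pixels are square), "cx", "cy" (the principal point, pixels), "k1" (the pictures are not rectified: a ray, as slopes to the right and down, at radius r is drawn at 1 + k1 r^2 times it, then the intrinsics apply), "camera_from_world" (4x4, takes a point from world to camera coordinates); the wrist camera has in their place "hand_eye" (4x4, takes a point from camera to tool coordinates, whose origin is the TCP and whose axes are the tool frame's). Camera axes: x right, y down, z forward; pixel columns grow to the right and rows downward; lengths in m; the calibration is good to about 2 mm. A picture is of the moment at which its call begins: read the wrist's pose just before it.
- bot.job_done(): hands the job in, once; it reports no verdict.
Trained networks look in a picture, given as the dict that the camera call returned (one of the last four; its "shot" number tells which), for a name from the list of things; names that differ only in an ending like _2 or _b are one class to them, and where a whole thing is asked for, a point or a joint stands for the part that bears it (a point fixed in the world has none). Each returns a list of dicts, best first, with "score" (0 to 1); they miss things now and then, are a little off and sometimes report something else, mostly with a low value. They report only what shows in the picture. A call takes as long as a camera call.
- search_frame(picture, name): "bbox" ([left, top, width, height] in pixels, round what is visible of it).
- trace(picture, name): "pixels" (400x640 bool, what is visible of it) and "bbox" ([left, top, width, height] in pixels, round what is visible of it).
The state is a dict: "time": time; "joint_pos": joint angles; "joint_velocities": joint speeds; "joint_efforts": joint torques, N m; "eef_pos": TCP position; "tool_rot": TCP orientation; "force": force on the tool from outside, world axes, zero at the start; "moment": the same for the moment, N m; "opening": opening from 0.0 (shut) to 1.0 (fully open).
Only numpy, scipy, OpenCV 4.12 (cv2) and the standard library are available. Lean on these libraries where they do the work, as an engineer would, in place of code of your own. Each camera call takes 0.05 s, during which the arm holds its last target. There are 200 camera calls.

TASK

Refit the access panel on the green gear case: drop the two brass locating pins from the wooden stand, one by one, into the panel's two pin holes (either pin in either hole) until their heads rest on the panel. Then turn the black quarter-turn fastener until its wing is in line with the two red marks, and press the panel down fully home onto the case against its springy gasket. Finish while holding it pressed down like that; leave the other things on the bench where they are.

Things in the scene. Friction and masses are not known exactly. Their poses are not given: they have to be found in the camera images.
- case: Green gear case, fixed to the bench, 140 (x) x 200 (y) x 55 mm high; origin at the centre of its underside on the bench, z up. Short side along its x, long side along its y.
- panel: Aluminium panel on the case, 120 (x) x 180 (y) x 6 mm, origin under its centre, 65 mm above the bench when up, 10 mm off the case on a black springy gasket. Moves only straight down and springs back: about 4 N to start, 10 N to bring it fully home (10 mm lower, hard stop). Unless the fastener is in line with the marks, its hidden cross pin stops the panel after 4 mm.
- panel_top (a point): Point at the centre of the panel's upper face, under the fastener (71 mm above the bench when up, 61 mm when fully home); its y axis runs along the two red marks.
- hole_1 (a point): Centre of the mouth, on the panel's upper face, of one pin hole, ringed with blue, 14.5 mm across, at x +42, y +70 mm from the panel centre. It goes on straight through the case (71 mm deep in all, so a pin's 45 mm shank goes fully in).
- hole_2 (a point): The same for the other pin hole, at x -42, y -70 mm from the panel centre.
- fastener (a joint): Angle of the quarter-turn fastener in rad, counted anticlockwise seen from above: 0 = wing in line with the two red marks (along the panel's y), as needed; it starts between -1.45 and -0.75 and can turn from -1.6 to +0.7. Stiff with light friction (0.06 N m): stays where it is left.
- wing (a point): Top centre of the fastener's black wing, which is a bar 38 mm long, 10 mm thick and standing 29 mm above the panel (white line along its top; lowest 3 mm is a 36 mm round foot). On the turning axis; its y axis lies along the wing, z up.
- stand: Wooden pin stand, fixed, 110 (x) x 50 (y) x 40 mm high, origin at the centre of its underside, two 16 mm square holes 25 mm deep at x -36 and +36 mm, one pin upright in each.
- pin_a_mid (a point): Middle (half-way up) of one brass locating pin, which is 75 mm long in all: lower 45 mm a shank 12 mm thick with a bevelled foot, upper 30 mm a round head 18 mm thick to hold it by. The point is 37.5 mm above the foot, 7.5 mm below the head's underside; z points to the head. About 90 g.
- pin_b_mid (a point): The same for the other brass pin.
- ink_tin: Bystander, leave alone: blue round ink tin, 72 mm across, 45 mm high; origin at its underside.
- oil_bottle: Bystander, leave alone: yellow bottle with red cap, 50 mm across, 132 mm high; origin at its underside.
- brayer: Bystander, leave alone: hand ink roller with a black roller 100 mm long and a wooden handle; origin at its underside.
- wrench: Bystander, leave alone: steel wrench about 170 mm long, lying near the pin stand; origin at its underside.
- palette_knife: Bystander, leave alone: spatula-like ink knife 200 mm long; origin at its underside.
- spare_gear: Bystander, leave alone: steel gear about 57 mm across and 22 mm high, lying beside the gear case; origin at its underside.
- tumbler: Bystander, leave alone: empty green glass tumbler, 70 mm across, 90 mm high; origin at its underside.
- pin_a: The pin of pin_a_mid itself; origin at the centre of its foot.
- pin_b: The pin of pin_b_mid itself; origin at the centre of its foot.

How it is judged:
By the outcome, as a careful person would: the job done as asked, in the order asked, and still so for the second after the job is handed in, while the arm keeps its last pose, push and grip.
It also fails if it takes over 62 s, if anything falls off the work surface, if the arm or the gripper's body presses on something with over 40 N, if the wrist force passes 120 N, or if a joint passes its speed limit or range.

## Working session

There is one attempt and no reset: what is moved stays moved. The work goes in short steps, Python scripts to look and compute and a tool call to move; the robot and the scene stay as the last step left them, time stands still between calls to the robot, and variables do not carry over. Pictures are saved under pics/ and viewed, about 8 in all and at most 12, crops included, and the job is handed in when it is done.

Besides the shell and the picture viewer there is one more tool, called in YAML: its name, and indented under it one key for each argument. drive_tool: Moves the arm, as the interface text tells. Its arguments: {"type":"object","properties":{"increments":{"type":"array","items":{"type":"array","items":{"type":"number"}}}},"required":["increments"]}

```bash
mkdir -p pics; cat > h.py <<'E'
import numpy as np, cv2
from workcell import get_state, camera, bot, search_frame, trace
from scipy.spatial.transform import Rotation as R
def tool_T(s):
    q=s['tool_rot'];T=np.eye(4);T[:3,:3]=R.from_quat([q[1],q[2],q[3],q[0]]).as_matrix();T[:3,3]=s['eef_pos'];return T
def shot(name):
    s=get_state();p=camera(name)
    p['W']=np.linalg.inv(p['camera_from_world']) if name!='wrist' else tool_T(s)@p['hand_eye']
    f=200/np.tan(np.radians(p['fovy']/2));p['K']=np.array([[f,0,p['cx']],[0,f,p['cy']],[0,0,1.]]);p['D']=np.array([p['k1'],0,0,0,0.])
    return p
def rays(p,uv):
    return cv2.undistortPoints(np.asarray(uv,float).reshape(-1,1,2),p['K'],p['D']).reshape(-1,2)
def at_z(p,uv,z):
    n=rays(p,uv);d=np.c_[n,np.ones(len(n))]@p['W'][:3,:3].T;o=p['W'][:3,3]
    return o+d*((z-o[2])/d[:,2])[:,None]
def cloud(p,mask):
    v,u=np.nonzero(mask&(p['range_z']>0));z=p['range_z'][v,u];n=rays(p,np.c_[u,v])
    return (np.c_[n*z[:,None],z])@p['W'][:3,:3].T+p['W'][:3,3]
def save(p,n): cv2.imwrite('pics/'+n,p['color'][:,:,::-1])
E
python3 - <<'E'
from h import *
print(get_state())
ps={n:shot(n) for n in('scene','side','wrist')}
for n in ps: save(ps[n],n+'0.png')
cv2.imwrite('pics/all0.png',cv2.resize(np.vstack([ps['scene']['color'],ps['side']['color']])[:,:,::-1],(480,600)))
for n in ('scene','side','wrist'):
  print(n,ps[n]['W'].round(3).tolist())
  for t in('panel','stand','pin_a','wing','case','hole_1','oil_bottle','tumbler','wrench'):
    for r in trace(ps[n],t)[:2]:
      c=cloud(ps[n],r['pixels'])
      if len(c): print(n,t,round(r['score'],2),np.round(r['bbox']),np.median(c,0).round(3),np.percentile(c,2,axis=0).round(3),np.percentile(c,98,axis=0).round(3))
E
```

```text
{'time': 0.0, 'joint_pos': array([-2.37920132e-03,  3.53650689e-01,  1.63417087e+00,  8.47890746e-06,
        1.15519987e+00, -2.41193940e-03]), 'joint_velocities': array([-0.0002097 , -0.00014462, -0.00103224,  0.00085818,  0.00156224,
       -0.00067298]), 'joint_efforts': array([-2.03471049e-03, -6.05236173e+01, -3.42063046e+01, -2.62302356e-04,
        9.48130677e-03,  3.61521288e-06]), 'eef_pos': array([6.24501794e-01, 1.68443323e-05, 2.30544381e-01]), 'tool_rot': array([-5.58869814e-06,  9.99999745e-01,  1.46546482e-05, -7.14374512e-04]), 'force': array([ 0.61186214,  0.19360893, -0.86754419]), 'moment': array([-0.03398179,  0.03289735,  0.00593494]), 'opening': 0.9992247791745436}
scene [[-0.764, 0.504, -0.403, 1.09], [0.645, 0.593, -0.482, 0.67], [-0.003, -0.628, -0.778, 1.13], [0.0, 0.0, 0.0, 1.0]]
scene panel 0.96 [310. 182.  70.  66.] [0.54  0.088 0.072] [ 0.472 -0.007  0.06 ] [0.602 0.171 0.094]
scene stand 0.67 [250. 129.  22.  28.] [ 0.535 -0.296  0.04 ] [ 0.48  -0.32   0.007] [ 0.556 -0.269  0.046]
scene pin_a 0.62 [255. 131.  10.  13.] [ 0.538 -0.29   0.075] [ 0.526 -
[... 2340 characters left out ...]
 0.625], [0.001, -0.964, -0.267, 0.066], [0.0, 0.267, -0.964, 0.371], [0.0, 0.0, 0.0, 1.0]]
wrist panel 0.91 [158.   1. 147. 206.] [0.539 0.085 0.069] [ 0.472 -0.007  0.067] [0.601 0.163 0.096]
wrist stand 0.69 [153.   1. 169. 210.] [0.545 0.084 0.069] [ 0.469 -0.019  0.037] [0.614 0.165 0.092]
wrist wing 0.96 [195.  82.  51.  43.] [0.538 0.077 0.08 ] [0.521 0.063 0.07 ] [0.554 0.095 0.099]
wrist case 0.64 [152.   2. 170. 212.] [0.545 0.084 0.069] [ 0.469 -0.018  0.036] [0.614 0.165 0.091]
wrist hole_1 0.82 [154.   0. 152. 207.] [0.539 0.085 0.069] [ 0.473 -0.007  0.067] [0.6   0.163 0.096]
wrist wrench 0.31 [158.   0. 150. 206.] [0.539 0.085 0.069] [ 0.472 -0.007  0.067] [0.601 0.163 0.096]
```

View pics/wrist0.png

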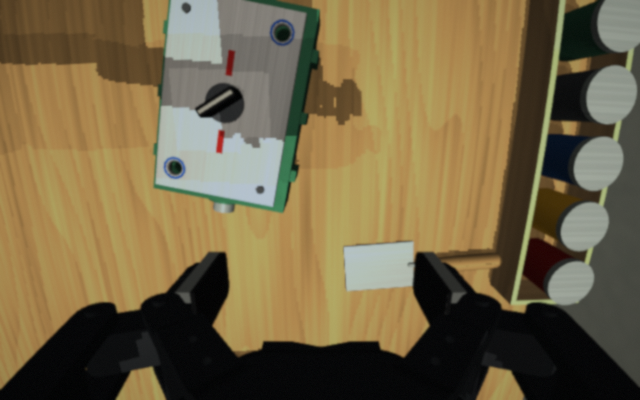

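View pics/scene0.png

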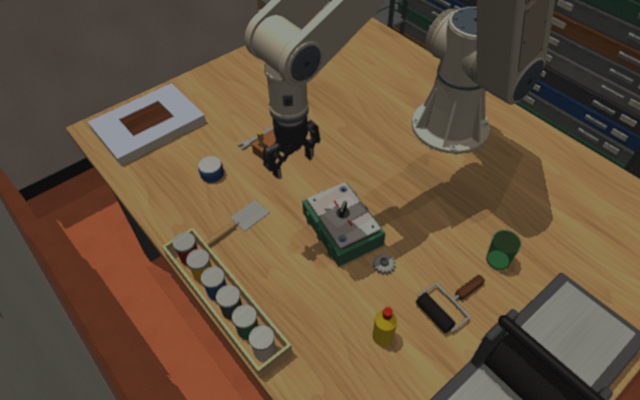

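```bash
python3 - <<'E'
from h import *
p=shot('wrist')
hsv=cv2.cvtColor(p['color'],cv2.COLOR_RGB2HSV)
def blobs(m,lo=8):
    n,l,st,c=cv2.connectedComponentsWithStats(m.astype(np.uint8));return [(st[i],c[i]) for i in range(1,n) if st[i,4]>=lo]
roi=np.zeros((400,640),bool);roi[0:212,152:322]=1
H,S,V=[hsv[...,i].astype(int) for i in range(3)]
for nm,m in(('blue',(H>100)&(H<130)&(S>80)&roi),('red',((H<6)|(H>174))&(S>150)&roi)):
  for st,c in blobs(m): print(nm,st,c.round(1),at_z(p,[[st[0]+st[2]/2-.5,st[1]+st[3]/2-.5]],.071).round(4))
r=search_frame(p,'wing')[0];print(r)
x0,y0,w,h=[int(v) for v in r['bbox']]
m=np.zeros((400,640),bool);m[y0:y0+h,x0:x0+w]=1
gray=p['color'].astype(int).sum(2)
c=cloud(p,m);t=c[c[:,2]>.090]
print(len(t),t.mean(0),np.median(t[:,2]))
u,s,vt=np.linalg.svd(t[:,:2]-t[:,:2].mean(0));print('wing dir',vt[0],s)
E
```

```text
blue [270  20  24  26 144] [281.1  32. ] [[0.5911 0.1393 0.071 ]]
blue [163 157  22  22 129] [174.1 167.1] [[0.4816 0.0194 0.071 ]]
red [226  51   8  24 125] [229.2  62.5] [[0.5435 0.1147 0.071 ]]
red [217 131   6  21  92] [219.4 140.9] [[0.5294 0.0446 0.071 ]]
{'bbox': [196.9, 84.5, 47.7, 38.7], 'score': 0.76}
600 [0.53700425 0.07950269 0.09718927] 0.09762735886069421
wing dir [-0.86613067 -0.49981763] [0.26669927 0.07516076]
```

drive_tool:
  increments:
    - [1, -0.9, 0.95, 0, 0, 0, 0]
    - [1, -0.9, 0.95, 0, 0, 0, 0]
    - [1, -0.9, 0.95, 0, 0, 0, 0]
    - [1, -0.2, 0.95, 0, 0, 0, 0]
    - [1, 0, 0.95, 0, 0, 0, 0]
    - [1, 0, 0.95, 0, 0, 0, 0]
    - [1, 0, 0, 0, 0, 0, 0]

```text
time: 2.48
eef_pos: [0.509, -0.2301, 0.2313]
tool_rot: [0.0, 1.0, -0.001, 0.0]
force: [0.4, 0.9, -1.3]
opening: 1.0
```

```bash
python3 - <<'E'
from h import *
p=shot('wrist');save(p,'w1.png');print(get_state()['time'])
for t in('stand','pin_a','wrench'):
  for r in trace(p,t)[:3]:
    c=cloud(p,r['pixels'])
    if len(c)<5: continue
    print(t,round(r['score'],2),np.round(r['bbox']),np.median(c,0).round(4),np.percentile(c,[2,98],axis=0).round(3).tolist())
    if t=='pin_a':
      top=c[c[:,2]>.085];print(' top',len(top),((top.min(0)+top.max(0))/2).round(4),np.ptp(top,axis=0).round(4),top.mean(0).round(4))
    if t=='stand':
      top=c[(c[:,2]>.034)&(c[:,2]<.046)];print(' rect',cv2.minAreaRect((top[:,:2]*1000).astype(np.float32)))
E
```

```text
2.525
stand 0.62 [261. 204.  98.  55.] [ 0.4986 -0.2862  0.0376] [[0.445, -0.321, 0.003], [0.551, -0.267, 0.039]]
 rect ((498.0689392089844, -296.9744567871094), (110.32241821289062, 50.87025833129883), 6.334738254547119)
pin_a 0.78 [336. 224.  24.  37.] [ 0.5335 -0.2891  0.0832] [[0.526, -0.338, -0.001], [0.546, -0.284, 0.089]]
 top 250 [ 0.5342 -0.2935  0.0879] [0.0169 0.0182 0.0049] [ 0.5339 -0.2926  0.0879]
pin_a 0.61 [264. 236.  20.  35.] [ 0.4635 -0.2971  0.0803] [[0.443, -0.346, -0.001], [0.471, -0.292, 0.089]]
 top 237 [ 0.4626 -0.3005  0.0873] [0.0172 0.0171 0.0045] [ 0.4626 -0.3003  0.0877]
wrench 0.9 [227. 262. 143.  21.] [ 0.4762 -0.3583  0.0055] [[0.393, -0.373, -0.0], [0.569, -0.346, 0.007]]
```

View pics/w1.png

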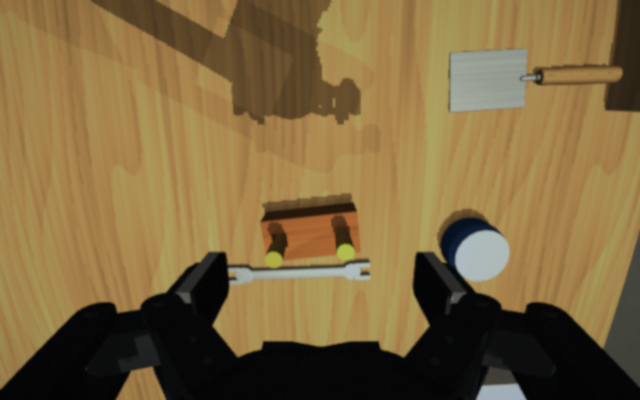

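drive_tool:
  increments:
    - [0.5, 0.3, 0.8, 0.5, 0, 0, 0]
    - [0.5, 0.325, 0.785, 0.7, 0, 0, 0]
    - [0.5, 0, 0, 0.9, 0, 0, 0]
    - [0.5, 0, 0, 0.9, 0, 0, 0]
    - [0.5, 0, 0, 0.7, 0, 0, 0]
    - [0.5, 0, 0, 0.5, 0, 0, 0]
    - [0.5, 0, 0, 0, 0, 0, 0]

```text
time: 3.55
eef_pos: [0.5334, -0.2903, 0.0621]
tool_rot: [-0.001, 1.0, 0.0, -0.001]
force: [-0.7, -0.8, 1.2]
opening: 0.498
```

drive_tool:
  increments:
    - [0.1, 0, 0, 0, 0, 0, 0]
    - [0, 0, 0, 0, 0, 0, 0]
    - [0, 0, 0, 0, 0, 0, 0]
    - [0, 0, 0, 0, 0, 0, 0]
    - [0, 0, 0, 0, 0, 0, 0]

```text
time: 4.18
eef_pos: [0.5349, -0.2919, 0.0646]
tool_rot: [0.001, 1.0, -0.0, 0.001]
force: [-0.0, 1.0, 7.4]
opening: 0.191
```

drive_tool:
  increments:
    - [0, 0, 0, -0.6, 0, 0, 0]
    - [0, 0, 0, -1, 0, 0, 0]
    - [0, 0, 0, -1, 0, 0, 0]
    - [0, 0, -0.5, -0.4, 0, 0, 0]
    - [0, 0.2, -1, 0, 0, 0, 0]
    - [0, 0.2, -1, 0, 0, 0, 0]
    - [0, 0.2, -1, 0, 0, 0, 0]
    - [0, 0.2, -1, 0, 0, 0, 0]

```text
time: 5.18
eef_pos: [0.5651, -0.1089, 0.1824]
tool_rot: [-0.0, 1.0, 0.0, -0.001]
force: [0.5, -0.9, -1.0]
opening: 0.185
```

drive_tool:
  increments:
    - [0, 0.2, -1, 0, 0, 0, 0]
    - [0, 0.2, -1, 0, 0, 0, 0]
    - [0, 0.2, -1, 0, 0, 0, 0]
    - [0, 0, -1, 0, 0, 0, 0]
    - [0, 0, -1, 0, 0, 0, 0]
    - [0, 0, -1, 0, 0, 0, 0]
    - [0, 0, -0.27, 0.3, 0, 0, 0]
    - [0, 0, 0, 0, 0, 0, 0]

```text
time: 6.18
eef_pos: [0.5882, 0.1398, 0.1694]
tool_rot: [0.0, 1.0, 0.001, -0.002]
force: [-0.6, -0.1, -1.1]
opening: 0.186
```

```bash
python3 - <<'E'
from h import *
p=shot('wrist');save(p,'w2.png');s=get_state();print(s['time'],s['eef_pos'],s['opening'],s['force'])
for r in trace(p,'pin_a')[:2]:
    c=cloud(p,r['pixels']);print(r['score'],r['bbox'],np.percentile(c,[2,50,98],axis=0).round(4).tolist())
E
```

```text
6.225 [0.58879785 0.13907567 0.17007331] 0.1880594702207775 [0.42631073 0.39947429 0.14326913]
0.58 [301.1, 214.7, 40.2, 87.4] [[0.581, 0.1306, 0.1239], [0.5885, 0.1434, 0.1903], [0.5963, 0.1473, 0.1935]]
```

View pics/w2.png

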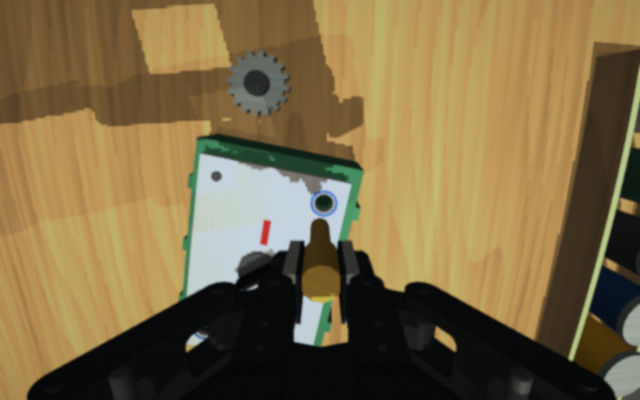

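```bash
cat >> h.py <<'E'
from scipy.optimize import least_squares
def ring(p,guess,win=30):
    hsv=cv2.cvtColor(p['color'],cv2.COLOR_RGB2HSV).astype(int)
    m=(hsv[...,0]>95)&(hsv[...,0]<135)&(hsv[...,1]>60)
    Y,X=np.mgrid[:400,:640];m&=np.hypot(X-guess[0],Y-guess[1])<win
    v,u=np.nonzero(m);w=at_z(p,np.c_[u,v],.071)[:,:2]
    f=least_squares(lambda q:np.hypot(w[:,0]-q[0],w[:,1]-q[1])-q[2],[*w.mean(0),.009],loss='soft_l1',f_scale=.001)
    return f.x,len(u)
def shank(p,pix,tcpz):
    c=cloud(p,pix);zf=tcpz-.048
    c=c[(c[:,2]>zf+.008)&(c[:,2]<zf+.040)]
    def res(q): # axis x,y at foot height + tilt
        d=c[:,2]-zf;return np.hypot(c[:,0]-q[0]-q[2]*d,c[:,1]-q[1]-q[3]*d)-.006
    m=np.median(c,0);f=least_squares(res,[m[0],m[1]-.005,0,0],loss='soft_l1',f_scale=.001)
    return f.x,len(c),np.abs(f.fun).mean()
E
python3 - <<'E'
from h import *
p=shot('wrist');s=get_state()
print(s['eef_pos'],'ring',ring(p,(324,203)))
r=trace(p,'pin_a')[0];print('shank',shank(p,r['pixels'],s['eef_pos'][2]))
c=cloud(p,r['pixels'])
for z in np.arange(.118,.2,.006):
    k=c[(c[:,2]>=z)&(c[:,2]<z+.006)]
    if len(k)>3: print(round(z,3),len(k),k.min(0).round(4),k.max(0).round(4))
E
```

```text
[0.58971118 0.13842839 0.1710122 ] ring (array([0.59080398, 0.14019229, 0.00984349]), 263)
shank (array([0.58898118, 0.13699942, 0.01215684, 0.00066849]), 291, np.float64(0.00014963592228592747))
0.124 49 [0.5832 0.1376 0.1244] [0.5944 0.1433 0.1299]
0.13 61 [0.5833 0.1378 0.1301] [0.5949 0.1433 0.1359]
0.136 64 [0.5835 0.1385 0.1362] [0.5948 0.1434 0.1417]
0.142 79 [0.5837 0.1378 0.1421] [0.5952 0.1433 0.148 ]
0.148 71 [0.5839 0.1388 0.1481] [0.595  0.1432 0.1539]
0.154 26 [0.5852 0.1413 0.154 ] [0.5932 0.1435 0.1569]
0.16 50 [0.5819 0.1415 0.1634] [0.5965 0.1462 0.166 ]
0.166 146 [0.5817 0.1401 0.166 ] [0.5978 0.1464 0.1719]
0.172 173 [0.5818 0.1403 0.172 ] [0.5977 0.1467 0.178 ]
0.178 179 [0.5817 0.1404 0.178 ] [0.5978 0.1463 0.1839]
0.184 215 [0.582  0.1406 0.184 ] [0.5977 0.147  0.19  ]
0.19 1281 [0.5818 0.1288 0.19  ] [0.5976 0.1463 0.1958]
```

drive_tool:
  increments:
    - [0, 0.045, -0.08, 0.3, 0, 0, 0]
    - [0, 0, 0, 0.4, 0, 0, 0]
    - [0, 0, 0, 0.2, 0, 0, 0]
    - [0, 0, 0, 0, 0, 0, 0]

```text
time: 6.88
eef_pos: [0.5911, 0.1423, 0.134]
tool_rot: [0.0, 1.0, -0.0, -0.001]
force: [0.6, 0.4, -0.5]
opening: 0.185
```

```bash
python3 - <<'E'
from h import *
p=shot('wrist');s=get_state();save(p,'w3.png')
cv2.imwrite('pics/w3c.png',cv2.resize(p['color'][160:340,220:420,::-1],None,fx=3,fy=3))
b=search_frame(p,'hole_1');print([(x['bbox'],x['score']) for x in b[:2]])
r=trace(p,'pin_a')[0];print(s['eef_pos'],r['bbox'],'shank',shank(p,r['pixels'],s['eef_pos'][2]))
hole=np.array([[.5908,.1402,.071]]);Tc=np.linalg.inv(p['W']);pc=hole@Tc[:3,:3].T+Tc[:3,3]
uv=cv2.projectPoints(pc,np.zeros(3),np.zeros(3),p['K'],p['D'])[0].ravel();print(uv)
print('ring',ring(p,uv,28))
E
```

```text
[([161.4, 161.3, 190.4, 191.8], 0.82), ([301.0, 219.2, 38.4, 84.3], 0.34)]
[0.59155703 0.14249814 0.13473741] [299.6, 213.3, 41.5, 90.2] shank (array([0.5907863 , 0.14062183, 0.00786221, 0.00561245]), 291, np.float64(0.00018353257971657537))
[319.55932168 220.32842324]
ring (array([0.59073126, 0.14026892, 0.00981383]), 257)
```

View pics/w3c.png

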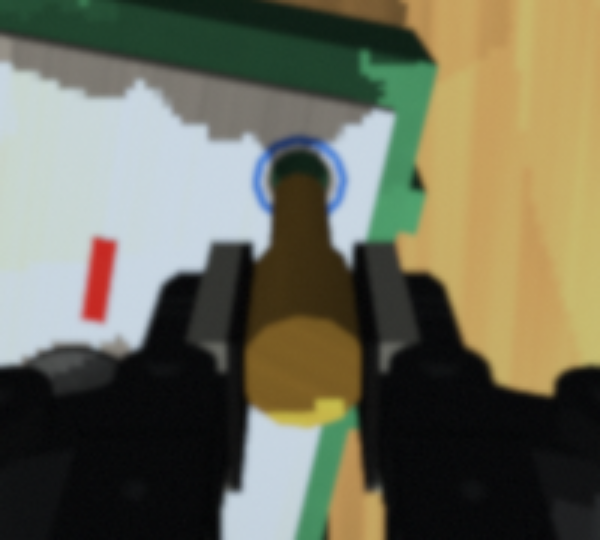

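drive_tool:
  increments:
    - [0, 0, 0, 0.25, 0, 0, 0]
    - [0, 0, 0, 0.25, 0, 0, 0]
    - [0, 0, 0, 0.2, 0, 0, 0]
    - [0, 0, 0, 0, 0, 0, 0]

```text
time: 7.52
eef_pos: [0.5911, 0.1424, 0.1062]
tool_rot: [0.0, 1.0, -0.0, -0.001]
force: [0.2, -0.9, -1.2]
opening: 0.188
```

drive_tool:
  increments:
    - [0, 0, 0, 0.25, 0, 0, 0]
    - [0, 0, 0, 0.25, 0, 0, 0]
    - [0, 0, 0, 0.12, 0, 0, 0]
    - [0, 0, 0, 0, 0, 0, 0]

```text
time: 8.02
eef_pos: [0.5913, 0.1424, 0.0817]
tool_rot: [0.0, 1.0, -0.0, -0.001]
force: [-1.4, -2.6, -3.6]
opening: 0.19
```

drive_tool:
  increments:
    - [0.5, 0, 0, 0, 0, 0, 0]
    - [0.5, 0, 0, 0, 0, 0, 0]
    - [0.5, 0, 0, 0, 0, 0, 0]
    - [0.5, 0, 0, -0.4, 0, 0, 0]
    - [0.5, 0, 0, -0.9, 0, 0, 0]
    - [0.5, 0, 0, -1, 0, 0, 0]
    - [0.5, 0, 0.3, -0.2, 0, 0, 0]
    - [0.5, 0, 0, 0, 0, 0, 0]

```text
time: 9.02
eef_pos: [0.592, 0.1299, 0.1834]
tool_rot: [-0.0, 1.0, -0.0, 0.001]
force: [-0.9, -0.6, -0.3]
opening: 0.5
```

```bash
python3 - <<'E'
from h import *
p=shot('wrist');s=get_state();print(s['eef_pos'],s['time'])
cv2.imwrite('pics/w4.png',p['color'][:,:,::-1])
for r in trace(p,'pin_a')[:2]:
    c=cloud(p,r['pixels']);print(r['score'],r['bbox'],np.percentile(c,[1,50,90,98],axis=0).round(4).tolist())
E
```

```text
[0.59145797 0.13012983 0.18234335] 9.075
0.82 [307.8, 173.1, 24.7, 35.1] [[0.5834, 0.1237, 0.0693], [0.5916, 0.1426, 0.0986], [0.5975, 0.1487, 0.0995], [0.5992, 0.1492, 0.1002]]
```

drive_tool:
  increments:
    - [0.5, -0.4, 1, 0, 0, 0, 0]
    - [0.5, -0.4, 1, 0, 0, 0, 0]
    - [0.5, -0.4, 1, 0, 0, 0, 0]
    - [0.5, -0.4, 1, 0, 0, 0, 0]
    - [0.5, -0.4, 1, 0, 0, 0, 0]
    - [0.5, -0.4, 1, 0, 0, 0, 0]
    - [0.5, -0.4, 1, 0, 0, 0, 0]
    - [0.5, -0.43, 1, 0, 0, 0, 0]

```text
time: 10.12
eef_pos: [0.4614, -0.1902, 0.1813]
tool_rot: [-0.0, 1.0, 0.0, -0.001]
force: [0.1, 0.2, -0.6]
opening: 0.501
```

drive_tool:
  increments:
    - [0.5, 0, 1, 0, 0, 0, 0]
    - [0.5, 0, 1, 0, 0, 0, 0]
    - [0.5, 0, 0.75, 0, 0, 0, 0]
    - [0.5, 0, 0, 0, 0, 0, 0]
    - [0.5, 0, 0, 0.6, 0, 0, 0]

```text
time: 10.75
eef_pos: [0.4631, -0.2993, 0.1585]
tool_rot: [0.0, 1.0, -0.0, 0.001]
force: [-0.0, -0.2, 0.1]
opening: 0.498
```

drive_tool:
  increments:
    - [0.5, 0, 0, 0.9, 0, 0, 0]
    - [0.5, 0, 0, 0.9, 0, 0, 0]
    - [0.5, 0, 0, 0.55, 0, 0, 0]
    - [0.5, 0, 0, 0, 0, 0, 0]
    - [0.1, 0, 0, 0, 0, 0, 0]
    - [0, 0, 0, 0, 0, 0, 0]
    - [0, 0, 0, 0, 0, 0, 0]
    - [0, 0, 0, 0, 0, 0, 0]

```text
time: 11.75
eef_pos: [0.4632, -0.2998, 0.0654]
tool_rot: [0.0, 1.0, -0.0, 0.001]
force: [0.7, -0.3, 6.9]
opening: 0.189
```

drive_tool:
  increments:
    - [0, 0, 0, 0, 0, 0, 0]
    - [0, 0, 0, -0.6, 0, 0, 0]
    - [0, 0, 0, -1, 0, 0, 0]
    - [0, 0, 0, -1, 0, 0, 0]
    - [0, 0, -0.6, -0.3, 0, 0, 0]
    - [0, 0, -1, 0, 0, 0, 0]
    - [0, 0, -1, 0, 0, 0, 0]
    - [0, 0, -1, 0, 0, 0, 0]

```text
time: 12.75
eef_pos: [0.4614, -0.153, 0.1796]
tool_rot: [-0.0, 1.0, -0.0, -0.001]
force: [0.3, -0.3, -0.1]
opening: 0.187
```

drive_tool:
  increments:
    - [0, 0.12, -1, 0, 0, 0, 0]
    - [0, 0.12, -1, 0, 0, 0, 0]
    - [0, 0.12, -1, 0, 0, 0, 0]
    - [0, 0.12, -1, 0, 0, 0, 0]
    - [0, 0, -0.2, 0.4, 0, 0, 0]
    - [0, 0, 0, 0.4, 0, 0, 0]
    - [0, 0, 0, 0, 0, 0, 0]
    - [0, 0, 0, 0, 0, 0, 0]

```text
time: 13.75
eef_pos: [0.4816, 0.0118, 0.1483]
tool_rot: [0.0, 1.0, -0.001, -0.0]
force: [0.9, 0.6, 0.0]
opening: 0.191
```

```bash
cat > m.py <<'E'
from h import *
p=shot('wrist');s=get_state();print(s['eef_pos'],s['time'])
r=trace(p,'pin_a')
r=[x for x in r if x['bbox'][1]+x['bbox'][3]>280][0];print(r['bbox'],'shank',shank(p,r['pixels'],s['eef_pos'][2]))
hole=np.array([[.4816,.0194,.071]]);Tc=np.linalg.inv(p['W']);pc=hole@Tc[:3,:3].T+Tc[:3,3]
uv=cv2.projectPoints(pc,np.zeros(3),np.zeros(3),p['K'],p['D'])[0].ravel();print(uv)
print('ring',ring(p,uv,28))
E
python3 m.py
```

```text
[0.48187775 0.01182931 0.14856767] 13.8
[301.8, 218.2, 39.1, 86.5] shank (array([0.48151714, 0.0098402 , 0.00516462, 0.00133775]), 287, np.float64(0.00016626530781710532))
[319.84285919 201.18980329]
ring (array([0.4805203 , 0.01966478, 0.00978979]), 303)
```

drive_tool:
  increments:
    - [0, -0.025, -0.245, 0, 0, 0, 0]
    - [0, 0, 0, 0.3, 0, 0, 0]
    - [0, 0, 0, 0, 0, 0, 0]
    - [0, 0, 0, 0, 0, 0, 0]

```text
time: 14.35
eef_pos: [0.4807, 0.0224, 0.1363]
tool_rot: [0.0, 1.0, 0.0, -0.0]
force: [-0.2, 0.5, 0.1]
opening: 0.19
```

```bash
python3 m.py
```

```text
[0.48083182 0.02238255 0.13642948] 14.4
[302.7, 219.0, 36.8, 84.3] shank (array([0.48047013, 0.02044021, 0.01096014, 0.00301058]), 279, np.float64(0.00017538535060872558))
[321.16099744 220.49737997]
ring (array([0.48054245, 0.01981612, 0.00983534]), 253)
```

drive_tool:
  increments:
    - [0, 0, 0.012, 0.25, 0, 0, 0]
    - [0, 0, 0, 0.25, 0, 0, 0]
    - [0, 0, 0, 0.25, 0, 0, 0]
    - [0, 0, 0, 0, 0, 0, 0]

```text
time: 14.95
eef_pos: [0.48, 0.0219, 0.1054]
tool_rot: [0.0, 1.0, -0.0, -0.001]
force: [0.2, 0.4, -1.1]
opening: 0.193
```

drive_tool:
  increments:
    - [0, 0, 0, 0.25, 0, 0, 0]
    - [0, 0, 0, 0.25, 0, 0, 0]
    - [0, 0, 0, 0.12, 0, 0, 0]
    - [0, 0, 0, 0, 0, 0, 0]
    - [0.5, 0, 0, 0, 0, 0, 0]
    - [0.5, 0, 0, 0, 0, 0, 0]
    - [0.5, 0, 0, 0, 0, 0, 0]
    - [0.5, 0, 0, -0.3, 0, 0, 0]

```text
time: 15.95
eef_pos: [0.4802, 0.0219, 0.0937]
tool_rot: [0.0, 1.0, 0.0, -0.001]
force: [-1.3, -1.1, -1.1]
opening: 0.5
```

drive_tool:
  increments:
    - [0.5, 0, 0, -0.7, 0, 0, 0]
    - [0.5, 0, 0, -1, 0, 0, 0]
    - [0.5, 0, 0, -1, 0, 0, 0]
    - [0.5, 0.4, -0.2, 0, 0, 0, 1]
    - [0.5, 0, 0, 0, 0, 0, 1]
    - [0.5, 0, 0, 0, 0, 0, 1]
    - [0.5, 0, 0, 0, 0, 0, 1]
    - [0.5, 0, 0, 0, 0, 0, 0]

```text
time: 16.95
eef_pos: [0.4969, 0.0299, 0.2024]
tool_rot: [-0.0, 0.978, -0.208, 0.0]
force: [0.0, 0.7, -0.1]
opening: 0.5
```

```bash
cat > v.py <<'E'
from h import *
import sys
p=shot('wrist');s=get_state();print(s['eef_pos'],s['tool_rot'],s['time']);save(p,sys.argv[1])
for r in trace(p,'pin_a')[:3]:
    c=cloud(p,r['pixels']);print('pin',r['score'],r['bbox'],np.percentile(c,[1,50,98],axis=0).round(4).tolist())
for r in trace(p,'wing')[:1]:
    c=cloud(p,r['pixels']);t=c[(c[:,2]>.0)];hi=np.percentile(t[:,2],95);t=t[t[:,2]>hi-.006]
    vt=np.linalg.svd(t[:,:2]-t[:,:2].mean(0),full_matrices=False)[2];print('wing',r['score'],r['bbox'],t.mean(0),len(t),'angle',np.degrees(np.arctan2(vt[0,1],vt[0,0]))%180)
E
python3 v.py w5.png
```

```text
[0.49683516 0.02989536 0.20230591] [-6.81177055e-05  9.78377824e-01 -2.06825401e-01  2.86229553e-04] 17.0
pin 0.75 [295.5, 201.9, 20.6, 30.5] [[0.4727, 0.0119, 0.0692], [0.4826, 0.0228, 0.0985], [0.4899, 0.0289, 0.1002]]
pin 0.2 [244.1, 0.0, 177.0, 233.4] [[0.4696, -0.0106, 0.0673], [0.5368, 0.088, 0.069], [0.5964, 0.1682, 0.0968]]
wing 0.66 [315.9, 101.7, 42.7, 47.1] [0.53562628 0.07987837 0.0978217 ] 652 angle 29.643105346398556
```

View pics/w5.png

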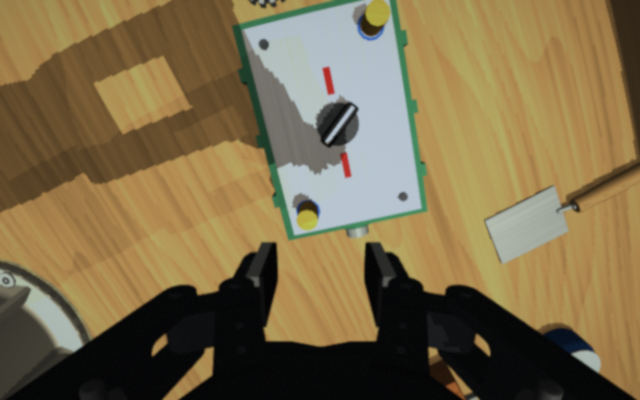

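drive_tool:
  increments:
    - [0.5, 0.188, -0.77, 0, 0, 0, 0]
    - [0.5, 0.188, -0.77, 0, 0, 0, 0]
    - [0.5, 0, 0, 0.1, 0, 0, 1]
    - [0.5, 0, 0, 0.4, 0, 0, 1]
    - [0.5, 0, 0, 0.5, 0, 0, 1]
    - [0.5, 0, 0, 0.5, 0, 0, 1]
    - [0.5, 0, 0, 0.3, 0, 0, 1]
    - [0.5, 0, 0, 0, 0, 0, 1]

```text
time: 18.1
eef_pos: [0.5349, 0.08, 0.1287]
tool_rot: [0.001, 0.866, -0.501, -0.001]
force: [-1.1, 0.2, -0.9]
opening: 0.501
```

drive_tool:
  increments:
    - [0.5, 0, 0, 0, 0, 0, 0.07]
    - [0.5, 0, 0, 0, 0, 0, 0]

```text
time: 18.35
eef_pos: [0.5358, 0.0801, 0.1299]
tool_rot: [-0.0, 0.865, -0.502, 0.0]
force: [0.1, -0.1, 0.2]
opening: 0.498
```

```bash
python3 v.py w6.png; python3 -c "
from h import *
print(R.from_matrix(tool_T(get_state())[:3,:3]).as_matrix().round(3))"
```

```text
[0.53575453 0.08011253 0.12993866] [-1.36674515e-04  8.64765004e-01 -5.02176706e-01  1.59225917e-04] 18.4
pin 0.7 [339.9, 307.7, 27.6, 34.5] [[0.4768, 0.0128, 0.0691], [0.4874, 0.0252, 0.0875], [0.4906, 0.0291, 0.0994]]
pin 0.57 [250.7, 73.3, 43.5, 42.0] [[0.583, 0.1321, 0.0699], [0.5916, 0.1398, 0.0988], [0.5992, 0.1486, 0.1002]]
wing 0.69 [339.3, 307.0, 30.6, 34.5] [0.48651107 0.02405285 0.09714181] 275 angle 125.68786078619353
[[ 0.495 -0.869  0.   ]
 [-0.869 -0.495  0.   ]
 [ 0.    -0.    -1.   ]]
```

drive_tool:
  increments:
    - [0.5, 0, 0, 0.5, 0, 0, 0]
    - [0.5, 0, 0, 0.5, 0, 0, 0]
    - [0.5, 0, 0, 0.23, 0, 0, 0]
    - [0.5, 0, 0, 0, 0, 0, 0]
    - [0.1, 0, 0, 0, 0, 0, 0]
    - [0, 0, 0, 0, 0, 0, 0]
    - [0, 0, 0, 0, 0, 0, 0]
    - [0, 0, 0, 0, 0, 0, 0]

```text
time: 19.5
eef_pos: [0.5358, 0.0808, 0.0813]
tool_rot: [-0.001, 0.864, -0.503, -0.0]
force: [-3.0, 4.8, 3.3]
opening: 0.098
```

drive_tool:
  increments:
    - [0, 0, 0, 0, 0, 0, -1]
    - [0, 0, 0, 0, 0, 0, -1]
    - [0, 0, 0, 0, 0, 0, -1]
    - [0, 0, 0, 0, 0, 0, -1]
    - [0, 0, 0, 0, 0, 0, -1]
    - [0, 0, 0, 0, 0, 0, -1]
    - [0, 0, 0, 0, 0, 0, -1]
    - [0, 0, 0, 0, 0, 0, -1]

```text
time: 20.5
eef_pos: [0.5354, 0.0812, 0.0813]
tool_rot: [-0.001, 0.994, -0.107, -0.0]
force: [-3.8, 6.8, 4.1]
opening: 0.1
```

drive_tool:
  increments:
    - [0, 0, 0, 0, 0, 0, -0.15]
    - [0, 0, 0, 0, 0, 0, 0]
    - [0, 0, 0, 0, 0, 0, 0]

```text
time: 20.88
eef_pos: [0.5353, 0.0812, 0.0812]
tool_rot: [-0.001, 0.995, -0.101, -0.0]
force: [-3.6, 7.2, 5.1]
opening: 0.108
```

```bash
python3 - <<'E'
from h import *
p=shot('wrist');s=get_state();print(s);M=tool_T(s);print('tool ang',np.degrees(np.arctan2(M[1,0],M[0,0])))
a,b=shot('scene'),shot('side')
cv2.imwrite('pics/w7.png',np.vstack([p['color'][:,120:520],np.hstack([cv2.resize(q['color'][y:y+70,x:x+70],(200,200),interpolation=2) for q,y,x in((a,178,308),(b,155,283))])])[:,:,::-1])
E
```

```text
{'time': 20.925, 'joint_pos': array([0.14670542, 0.41869172, 1.93164171, 0.00226028, 0.79110381,
       0.34655714]), 'joint_velocities': array([-0.0008456 ,  0.00036864, -0.0002145 , -0.00023866,  0.00214342,
        0.00071362]), 'joint_efforts': array([ -4.12336662, -53.75292063, -25.26310623,  -1.73244551,
        -0.79565132,   0.05520157]), 'eef_pos': array([0.53535023, 0.08118023, 0.08125309]), 'tool_rot': array([-7.98389987e-04,  9.94931667e-01, -1.00550114e-01, -1.20867795e-04]), 'force': array([-4.23696795,  7.32555707,  3.17847391]), 'moment': array([1.18005408, 0.52806517, 0.10472005]), 'opening': 0.0969011597915034}
tool ang -11.541684546889032
```

View pics/w7.png

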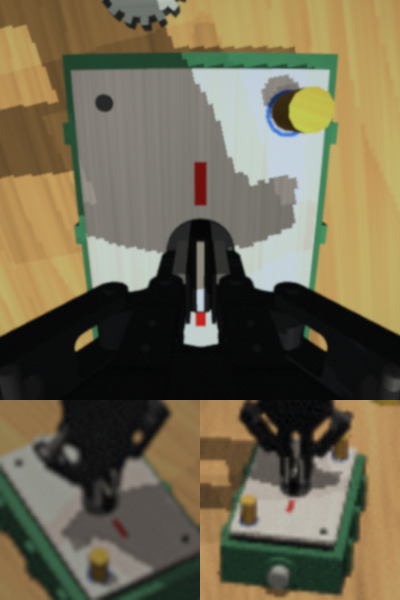

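drive_tool:
  increments:
    - [0, 0, 0, 0.1, 0, 0, 0]
    - [0, 0, 0, 0.1, 0, 0, 0]
    - [0, 0, 0, 0.05, 0, 0, 0]
    - [0, 0, 0, 0, 0, 0, 0]
    - [0, 0, 0, 0, 0, 0, 0]

```text
time: 21.65
eef_pos: [0.5354, 0.0812, 0.0716]
tool_rot: [-0.001, 0.995, -0.101, -0.0]
force: [-4.6, 6.7, 8.9]
opening: 0.1
```

drive_tool:
  increments:
    - [0, 0, 0, 0.05, 0, 0, 0]
    - [0, 0, 0, 0, 0, 0, 0]
    - [0, 0, 0, 0, 0, 0, 0]

```text
time: 22.02
eef_pos: [0.5355, 0.0812, 0.0712]
tool_rot: [-0.001, 0.995, -0.101, 0.0]
force: [-11.7, 5.8, 30.9]
opening: 0.1
```

drive_tool:
  increments:
    - [0, 0, 0, -0.012, 0, 0, 0]
    - [0, 0, 0, 0, 0, 0, 0]
    - [0, 0, 0, 0, 0, 0, 0]
    - [0, 0, 0, 0, 0, 0, 0]

```text
time: 22.52
eef_pos: [0.5355, 0.0812, 0.0713]
tool_rot: [-0.001, 0.995, -0.101, 0.0]
force: [-10.1, 6.3, 23.9]
opening: 0.101
```

```bash
python3 - <<'E'
from h import *
s=get_state();print(s['force'],s['eef_pos']);
p=shot('wrist');cv2.imwrite('pics/w8.png',p['color'][:,:,::-1])
for v,u in((130,260),(100,300),(200,260),(150,350),(200,380)):
    m=np.zeros((400,640),bool);m[v-3:v+4,u-3:u+4]=1;c=cloud(p,m);print((v,u),np.median(c,0).round(4))
for r in trace(p,'pin_a')[:2]:
    c=cloud(p,r['pixels']);print(r['score'],r['bbox'],np.percentile(c[:,2],[50,98]))
E
```

```text
[-10.14225688   6.28846549  23.93406637] [0.53549054 0.08122806 0.07128658]
(130, 260) [0.5198 0.1462 0.0589]
(100, 300) [0.5417 0.1557 0.059 ]
(200, 260) [0.5112 0.1126 0.0587]
(150, 350) [0.5603 0.1283 0.059 ]
(200, 380) [0.5708 0.1006 0.0591]
0.73 [390.8, 85.9, 66.4, 45.4] [0.08869441 0.09018533]
```

View pics/w8.png

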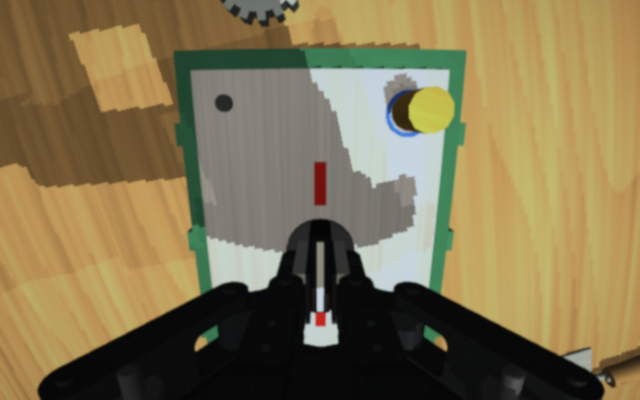

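```bash
python3 -c "
from h import *
print(bot.job_done())"
```

```text
the job is handed in; nothing more can be done
None
```

The access panel is refitted and I handed the job in with the arm still holding it pressed down, at about 22.6 s of the 62 s allowed. The hand-in reports no verdict.

1. **Pins:** both are in their holes. Their tops measured about 99–100 mm after release, against 101 mm nominal; the camera reads about 2 mm low.
2. **Fastener:** I gripped the wing and turned it about 49° anticlockwise. The tool ended at -11.5°, the same as the panel's measured yaw, and the last picture shows the wing line running through both red marks.
3. **Panel:** I pressed it down onto its hard stop. Its face dropped from 69 to 59 mm in the camera reading, which is the full 10 mm. I hold it there with about 24 N down while gripping the wing, after a brief peak of about 31 N at the stop.

In the last picture the tool hid the pin in hole_2, so only the one in hole_1 was rechecked with the panel down; its top had gone down with the panel. About 10–12 N of sideways force showed while pressing. I did not notice the arm touch any of the other things, but I did not measure their positions again at the end.

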